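# Push the lens rider past the spring catch to its station on the optical bench

### The job

Bring the lens on the optical bench to its working station, working with the fingertips only: push its rider along the rods to the spring catch, press the brass thumb plate between the rods down and hold it down while you push the rider on over the catch's tooth, then push the rider home against the rubber buffers of the end stop and take the hand away, so that the tooth springs up behind it. Push the rider by its base and keep it seated on the rods, without lifting or tipping it; do not touch the lens, its stem or socket, and leave the other things on the table where they are.

Things in the scene. Friction and masses are not known exactly. Their poses are not given: they have to be found in the camera images.
- bench: Optical bench, fixed: two round steel rods, 16 mm diameter, 48 mm clear between them, tops 75 mm above the table, on feet 150 mm wide; 660 mm long. Origin: on the table under its middle; x across the rods, y along them towards the end stop, z up. Fixed on it: grey lamp house (y -302 to -217 mm, 225 mm high) and white screen (y 258 mm, 120 mm wide, 233 mm high).
- plate_top (a point): Top of the catch's brass thumb plate, on the rods' mid-line at y = -60 mm of the bench. The plate lies between the rods from y = -84 to +64 mm, 24 mm wide; its top is 72 mm above the table when up (3 mm below the rod tops, so the rider passes over it), 61 mm when down. Its +y end carries the tooth.
- catch (a joint): Depression of the spring catch (thumb plate with tooth) in m: 0 up, 0.011 fully down on a solid stop. It moves straight down; about 1 N starts it, 2.5 N takes it fully down; let go, it springs up. It must be at least 7.5 mm down for the rider to pass over its tooth.
- tooth_rest (a point): Centre of the tooth's top when up (fixed on the bench, y = 60 mm, 82 mm above the table). Tooth: 24 mm wide, y 56 to 64 mm, upright faces, 10 mm above the plate, 7 mm above the rod tops; fully down, 4 mm below them. Once over it, the rider's sole keeps the catch down by itself; a finger low on the plate would hit the tooth, so push on with it just above the rod tops.
- stop_face (a point): Middle of the front of the end stop's two rubber buffers (y = 162 mm of the bench, 86 mm above the table); the stop behind reaches y = 189 mm and 112 mm above the table. With the rider's base against the buffers, 8 mm are left between its rear face and the tooth.
- rider: Loose lens rider of black iron, about 0.9 kg, resting on the rods. Base 110 mm across the rods, 90 mm along them (45 mm each way from the origin), 22 mm high; guide strips under it run between the rods with 1.5 mm play. Origin: centre of its flat sole, at rod-top height; y along the rods to the end stop. Starts with its front 15 to 85 mm short of the tooth (56 mm along the bench).
- lens: Brass socket, steel stem, black ring and glass lens standing on the rider (fixed to it, same frame as the rider): socket 22 mm across, from 22 to 42 mm above the sole, and 12 mm stem, both 20 mm ahead (+y) of the rider's origin; ring 74 mm across, 12 mm thick, its centre 122 mm above the sole, facing along the rods. Not to be touched.
- ring_weight: Iron ring weight, 68 mm across, 20 mm high, on the table beside the bench; origin at its underside. Leave it.
- dish: White porcelain dish, 84 mm across, 26 mm high, beside the bench; origin at its underside. Leave it.
- brass_weight: Brass knobbed weight, 34 mm across, 48 mm high, beside the bench; origin at its underside. Leave it.
- ruler: Boxwood ruler, 30 x 300 x 5 mm, flat on the table beyond the bench, length along its y; origin at its underside. Leave it.
- spring_balance: Flat chrome spring balance, case 32 x 150 x 14 mm, with a ring and hook, on the table beyond the bench, length along its y; origin under the case. Leave it.
- lens_cell: Spare lens in a black cell, 58 mm across, 12 mm high, lying beyond the bench; origin at its underside. Leave it.
Mind the look-alikes: they are no part of the job. What is shaped like the rider but green or purple is not meant.

How it is judged (in metres and radians):
On the way, in this order (a step that is already met when the one before it is completed fails the run):
1. a finger holds the thumb plate down while the rider is still on the near side of the tooth (value of joint catch above 0.0075 m and contact force between the fingers and catch above 0.4 N and y of rider in the frame of bench below 0.013 m), for 0.1 s.
2. with the plate still held down by the finger the rider slides over the tooth (value of joint catch above 0.0075 m and contact force between the fingers and catch above 0.4 N and y of rider in the frame of bench above 0.0155 m).
At the end, for the whole second after the job is handed in: The rider sits flat on the rods (within 3 mm of rod-top height, tilt under 0.04 rad, in line within 0.08 rad), at rest, between the tooth and the end stop (its middle 110 to 121 mm along the bench: at most 7 mm from the buffers), with the catch sprung up again behind it (less than 1.5 mm down) (y of rider in the frame of bench between 0.11 and 0.121 m and value of joint catch below 0.0015 m and height (world z) of rider between 0.072 and 0.078 m and angle between rider's own z axis and vertical below 0.04 rad and angle between the y axis of rider and the y axis of bench, either way round below 0.08 rad and linear speed of rider below 0.01 m/s); the robot touches nothing.
It fails at once if the rider is lifted off the rods (height (world z) of rider above 0.083 m).
It fails at once if the rider is tipped (angle between rider's own z axis and vertical above 0.12 rad).
It fails at once if the lens, its stem or its socket is touched (contact force between any of the fingers, the arm and lens above 0.5 N).
It fails at once if one of the other things is moved (distance of any of ring_weight, dish, brass_weight, ruler, spring_balance, lens_cell from where it was at the start of the episode above 0.012 m).
It also fails if it takes over 48 s, if anything falls off the work surface, if the arm or the gripper's body presses on something with over 40 N, if the wrist force passes 120 N, or if a joint passes its speed limit or range.

### The arm

A 6-joint arm with a two-finger parallel gripper is mounted at the origin on the work surface. World frame = base frame: x ahead of the robot, y to its left, z up, the work surface at z = 0. Lengths are in mm, angles in rad, forces in N, time in s.
With the tool pointing down it reaches from about 325 to 875 mm from the base axis. Payload 4.4 kg.
Tool frame: the origin (TCP) lies on the mounting face of the last link; the fingertips stand 173 mm ahead of it and the grasp point (between the pads) lies 155 mm ahead of it; x points along the fingers, y is the direction in which the jaws open and shut, and the axes are right-handed (so a half turn about x gives the same grasp; the last joint's range is limited). The gripper opens to 85 mm and grips with 20 to 120 N. Pads are 22 mm wide; open, the fingers measure 114 mm over their backs; the gripper's body (76 mm by 85 mm) begins 54 mm behind the grasp point. The pads swing forward as they close: fully open they stand 13 mm farther back than shut.
Start: joints at [-1.355, 0.207, 1.542, -0, 1.393, -0.15], TCP at [206.201, -536.759, 404.682] pointing down, gripper open.
Joint ranges: [-2.73, 2.73], [-0.86, 2.22], [0.23, 2.46], [-1.11, 4.25], [0.08, 2.63], [-2.82, 2.82]. Speed limits (rad/s): [2.79, 2.79, 3.14, 3.14, 3.14, 3.14].

### API

Orientations are given as a rotation vector (axis times angle).
In Python, from workcell import arm, cams, order, finder gives the robot as it stands.
- The arm moves only by the tool arm_command, never from a script. Its argument "deltas" is a list of rows, each an object with "travel": the shift along the world's x, y, z in mm, a list of three; "turn": the turn about the world's z in degrees; "fingers": the opening, from 0 (shut) to 1 (fully open). In form: [{"travel": [x, y, z], "turn": turn, "fingers": fingers}, ...]. A call has 1 to 20 rows; each row shifts and turns the pose as measured when the row begins; what a row does not reach is not made up. A row lasts 1/8 s, in which the tool goes at most 62.5 mm and 10.7 degrees, less where a joint would pass 70% of its speed; a pose out of reach is approached as far as the arm can. A call with a gripper value outside its range is refused whole. The fingers move at their own pace and stop on an object; "squeeze" is the grip in N (left out, the last holds). Time passes only in rows, so rows that do not move let the fingers close. It gives the time, the measured TCP pose, the force and the opening at its end, in the units of the state.
- arm.get_state(): the state, without advancing time (a new reading comes with each control period).
- cams.read_camera(name): name is "side" or "top"; returns a dict with "image" (480x640x3 uint8, red, green, blue), "fx", "fy", "cx", "cy" (pixels), "rvec" (rotation vector, rad) and "tvec" (3), from world to camera coordinates, as OpenCV has them. Camera axes: x right, y down, z forward; pixel columns grow to the right and rows downward; lengths in mm; the calibration is good to about 2 mm. A picture is of the moment at which its call begins. There is no depth.
- order.hand_in(): hands the job in, once; it reports no verdict.
Trained networks look in a picture, given as the dict that the camera call returned (one of the last four; its "shot" number tells which), for a name from the list of things; names that differ only in an ending like _2 or _b are one class to them, and where a whole thing is asked for, a point or a joint stands for the part that bears it (a point fixed in the world has none). Each returns a list of dicts, best first, with "score" (0 to 1); they miss things now and then, are a little off and sometimes report something else, mostly with a low value. They report only what shows in the picture. A call takes as long as a camera call. They do not tell look-alikes from the thing itself.
- finder.boxes_of(target, picture): "at" ([x, y, z] in mm, in world coordinates, good to about 4 mm: the middle of the surface that is visible of it).
- finder.cut_out(target, picture): "region" (480x640 bool, what is visible of it).
The state is a dict: "clock": time; "joint_positions": joint angles; "joint_velocities": joint speeds; "effort": joint torques, N m; "position": TCP position; "ee_rot": TCP orientation; "wrist_force": force on the tool from outside, world axes, zero at the start; "ft_torque": the same for the moment, N m; "gripper_width": opening from 0.0 (shut) to 1.0 (fully open).
Only numpy, scipy, OpenCV 4.12 (cv2) and the standard library are available. Lean on these libraries where they do the work, as an engineer would, in place of code of your own. Each camera call takes 0.05 s, during which the arm holds its last target. There are 200 camera calls.

## Working session

There is one attempt and no reset: what is moved stays moved. The work goes in short steps, Python scripts to look and compute and a tool call to move; the robot and the scene stay as the last step left them, time stands still between calls to the robot, and variables do not carry over. Pictures are saved under pics/ and viewed, about 8 in all and at most 12, crops included, and the job is handed in when it is done.

Besides the shell and the picture viewer there is one more tool, called after ">>>" as a command line: name --argument value ..., lists and objects as JSON in quotes. arm_command: Moves the arm, as the interface text tells. Its arguments: {"type":"object","properties":{"deltas":{"type":"array","items":{"type":"object","properties":{"travel":{"type":"array","items":{"type":"number"}},"turn":{"type":"number"},"fingers":{"type":"number"}}}},"squeeze":{"type":"number"}},"required":["deltas"]}

```bash
mkdir -p pics; python3 - <<'E'
from workcell import arm,cams,finder
import cv2,numpy as np
print(arm.get_state())
for n in ["side","top"]:
    p=cams.read_camera(n); cv2.imwrite(f"pics/{n}0.png",p["image"][:,:,::-1])
    R=cv2.Rodrigues(np.array(p["rvec"]))[0]; print(n,p["fx"],"cam pos",-R.T@np.array(p["tvec"]).ravel())
    for t in ["rider","bench","catch","lens","plate_top","tooth_rest","stop_face","ring_weight","dish","brass_weight","ruler","spring_balance","lens_cell"]:
        try: print(t,[(np.round(d["at"]).tolist(),round(d["score"],2)) for d in finder.boxes_of(t,p)][:3])
        except Exception as e: print(t,e)
E
```

```text
{'clock': 0.0, 'joint_positions': array([-1.35451588e+00,  2.07439445e-01,  1.54299308e+00,  1.81598935e-05,
        1.39352457e+00, -1.50512056e-01]), 'joint_velocities': array([ 2.10371327e-05,  1.01818316e-03,  1.61753797e-03, -4.60333892e-04,
       -3.37329178e-04, -1.31102775e-03]), 'effort': array([-8.87626193e-04, -3.83041871e+01, -2.91592097e+01, -1.13567169e-04,
        1.08490430e-02,  3.60386878e-06]), 'position': array([ 206.11180712, -536.38539306,  403.49571   ]), 'ee_rot': array([ 2.02215189,  0.3775084 , -2.02227504]), 'wrist_force': array([ 0.22899345, -0.09464567, -0.12637126]), 'ft_torque': array([ 0.04117058,  0.03009405, -0.02150697]), 'gripper_width': 1.0024601555251291}
side 446.78046601894323 cam pos [ 435.01364727 -623.55286475  675.66742809]
rider [([312.0, 201.0, 35.0], 0.98), ([329.0, -144.0, 40.0], 0.84), ([510.0, -420.0, 37.0], 0.82)]
bench [([584.0, -221.0, 92.0], 0.92), ([449.0, 164.0, 21.0], 0.67)]
catch []
lens [([584.0, 41.0, 194.0], 0.87), ([792.0, -226.0, 136.0], 0.87), ([497.0, -418.0, 144.0], 0.87)]
plate_top [([586.0, 94.0, 75.0], 0.49)]
tooth
[... 573 characters left out ...]
08.0, 77.0], 0.56)]
catch [([585.0, 86.0, 70.0], 0.83)]
lens [([795.0, -219.0, 138.0], 0.92), ([322.0, 204.0, 141.0], 0.83), ([576.0, 42.0, 226.0], 0.74)]
plate_top [([583.0, 88.0, 70.0], 0.83)]
tooth_rest [([580.0, 106.0, 78.0], 0.82), ([578.0, 43.0, 222.0], 0.31)]
stop_face [([580.0, 110.0, 78.0], 0.58), ([446.0, 172.0, 20.0], 0.52), ([733.0, 278.0, 17.0], 0.4)]
ring_weight [([448.0, 171.0, 20.0], 0.65)]
dish [([449.0, 58.0, 16.0], 0.84)]
brass_weight [([580.0, 109.0, 81.0], 0.72), ([459.0, -114.0, 26.0], 0.58)]
ruler [([706.0, 3.0, 7.0], 0.75), ([457.0, -108.0, 26.0], 0.22)]
spring_balance [([789.0, 21.0, 12.0], 0.83)]
lens_cell [([734.0, 278.0, 12.0], 0.83), ([448.0, 174.0, 18.0], 0.54)]
```

View pics/side0.png

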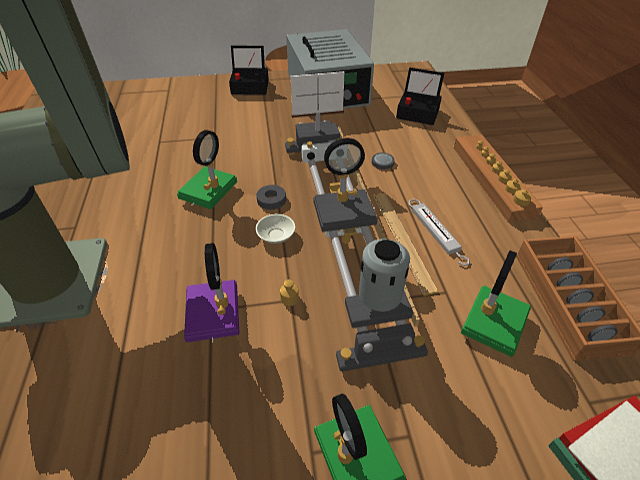

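View pics/top0.png

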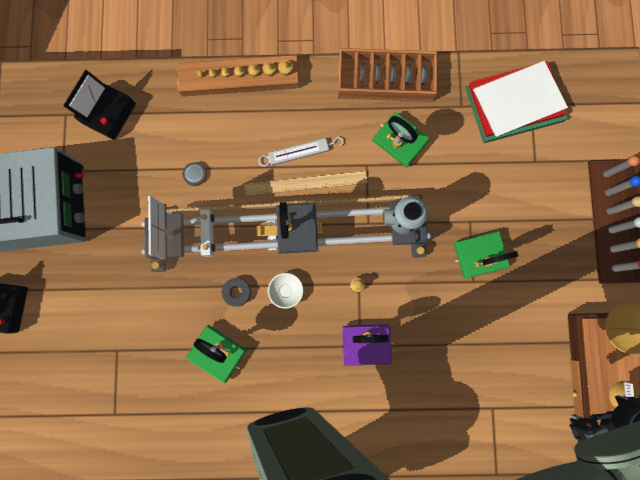

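The targets look like this: the black rider on the bench is at top (298,228) and side (345,208). The look-alikes are green at top (217,353), (402,138) and (484,253), green at side (358,450), and purple at top (367,345). I choose the black one on the rods. The end stop and screen are towards world +y (left in top), and the lamp is at -y.

```bash
python3 - <<'E'
import cv2
a=cv2.imread("pics/top0.png")[185:275,135:435]; b=cv2.imread("pics/side0.png")[125:325,270:430]
cv2.imwrite("pics/c1.png",cv2.resize(a,None,fx=2.66,fy=2.66*1,interpolation=cv2.INTER_CUBIC))
cv2.imwrite("pics/c2.png",cv2.resize(b,None,fx=3,fy=3,interpolation=cv2.INTER_CUBIC))
E
```

```text
(no output)
```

View pics/c1.png

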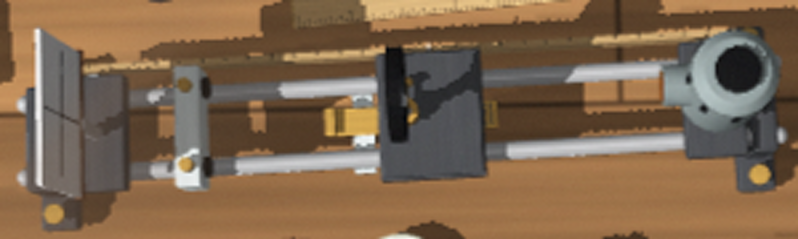

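View pics/c2.png

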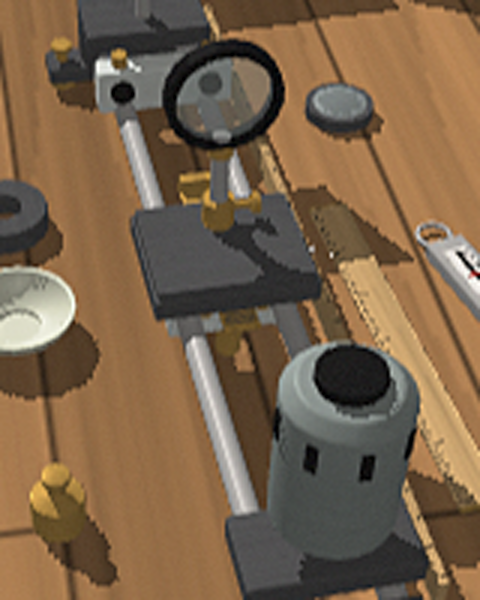

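```bash
cat > h.py <<'E'
import cv2,numpy as np
from workcell import arm,cams,finder,order
def unproj(p,uv,z):
    K=np.array([[p["fx"],0,p["cx"]],[0,p["fy"],p["cy"]],[0,0,1.]]);R=cv2.Rodrigues(np.array(p["rvec"]))[0];t=np.array(p["tvec"]).ravel()
    d=R.T@np.linalg.inv(K)@np.array([*uv,1.]);c=-R.T@t
    return c+d*(z-c[2])/d[2]
top=lambda u,v:(135+(u+.5)/2.66-.5,185+(v+.5)/2.66-.5)
side=lambda u,v:(270+(u+.5)/3-.5,125+(v+.5)/3-.5)
E
python3 - <<'E'
from h import *
pt=cams.read_camera("top");ps=cams.read_camera("side")
T=lambda u,v,z:unproj(pt,top(u,v),z)[:2].round(1)
S=lambda u,v,z:unproj(ps,side(u,v),z)[:2].round(1)
for n,a in dict(rodLa=(270,162,75),rodLb=(660,143,75),rodUa=(300,89,75),rodUb=(640,73,75),rid1=(481,49,97),rid2=(487,177,97),rid3=(382,183,97),plF0=(324,108,82),plF1=(324,135,82),plR0=(497,99,72),plR1=(497,125,72),stopA=(205,70,112),stopB=(209,188,112),stopmid=(207,129,112)).items(): print(n,T(*a))
print("side");
for n,a in dict(rodLa=(135,150,75),rodLb=(240,500,75),ridRL=(157,296,97),ridRR=(320,272,97),ridFL=(133,215,97),stopL=(97,62,112)).items(): print(n,S(*a))
from scipy.spatial.transform import Rotation as Ro
print(Ro.from_rotvec(arm.get_state()["ee_rot"]).as_matrix().round(3))
E
```

```text
rodLa [547.4 162.7]
rodLb [ 557.4 -172.2]
rodUa [610.5 137. ]
rodUb [ 618.7 -157. ]
rid1 [638.1 -20.4]
rid2 [528.6 -23.7]
rid3 [525.2  64.6]
plF0 [592.3 115.3]
plF1 [569.  115.3]
plR0 [598.9 -33.1]
plR1 [576.2 -32.7]
stopA [621.7 211.2]
stopB [522.2 206.8]
stopmid [571.6 209. ]
side
rodLa [542.2 157.1]
rodLb [ 554.4 -170.6]
ridRL [530.5 -21.6]
ridRR [636.9 -15.5]
ridFL [526.8  58.5]
stopL [523.1 218.9]
[[-0.     0.359 -0.933]
 [-0.    -0.933 -0.359]
 [-1.     0.     0.   ]]
```

Top crop: the black rider has its rear edge at c1 x≈484, the plate end shows behind it at c1 x≈497, and the tooth is at c1 x≈324. Both views agree on the bench: yaw about +1.7°, mid-line x ≈ 583.4 − 0.0295·y, bench origin at world y ≈ 51. The rider's rear is at y ≈ −22, so its bench y ≈ −28 and it is about 39 mm short of the tooth.

>>> arm_command --deltas '[{"travel": [30, 38, 20], "turn": 6, "fingers": 0}, {"travel": [32, 40, 20], "turn": 6, "fingers": 0}, {"travel": [32, 40, 6], "turn": 6, "fingers": 0}, {"travel": [32, 40, 0], "turn": 6, "fingers": 0}, {"travel": [32, 40, 0], "turn": 6, "fingers": 0}, {"travel": [32, 40, 0], "turn": 6, "fingers": 0}, {"travel": [32, 40, 0], "turn": 6, "fingers": 0}, {"travel": [32, 40, 0], "turn": 6, "fingers": 0}, {"travel": [32, 40, 0], "turn": 6, "fingers": 0}, {"travel": [32, 40, 0], "turn": 6, "fingers": 0}, {"travel": [30, 40, 0], "turn": 6, "fingers": 0}, {"travel": [30, 38, 0], "turn": 5, "fingers": 0}, {"travel": [0, 0, 0], "turn": 0, "fingers": 0}]'

```text
clock: 3.12
position: [592.8, -44.3, 453.7]
ee_rot: [1.158, 1.236, -1.15]
wrist_force: [-0.5, -0.7, -0.3]
gripper_width: -0.0
```

```bash
python3 - <<'E'
from h import *
from scipy.spatial.transform import Rotation as Ro
s=arm.get_state();print(s["clock"],s["position"],s["gripper_width"],s["joint_positions"].round(2));M=Ro.from_rotvec(s["ee_rot"]).as_matrix();print(M.round(3),np.degrees(np.arctan2(M[1,1],M[0,1])))
E
```

```text
3.125 [592.78269803 -44.31148996 453.72357081] -0.00027304226661783966 [-0.22  0.21  1.43  0.    1.49 -0.29]
[[ 0.008  0.997  0.073]
 [-0.001  0.073 -0.997]
 [-1.     0.008  0.002]] 4.210604444202542
```

>>> arm_command --deltas '[{"travel": [-8, -16, -30], "turn": -2.5, "fingers": 0}, {"travel": [0, 0, -45], "turn": 0, "fingers": 0}, {"travel": [0, 0, -45], "turn": 0, "fingers": 0}, {"travel": [0, 0, -40], "turn": 0, "fingers": 0}, {"travel": [0, 0, -20], "turn": 0, "fingers": 0}, {"travel": [0, 0, 0], "turn": 0, "fingers": 0}]'

```text
clock: 3.88
position: [581.5, -64.8, 270.7]
ee_rot: [1.193, 1.208, -1.189]
wrist_force: [-1.0, 0.2, 0.5]
gripper_width: -0.001
```

```bash
python3 - <<'E'
from h import *
print(arm.get_state()["position"])
a=cams.read_camera("side")["image"][:,:,::-1][125:325,270:430]
cv2.imwrite("pics/c3.png",cv2.resize(a,None,fx=3,fy=3,interpolation=cv2.INTER_CUBIC))
E
```

```text
[581.5325026  -64.84835933 270.73704007]
```

View pics/c3.png

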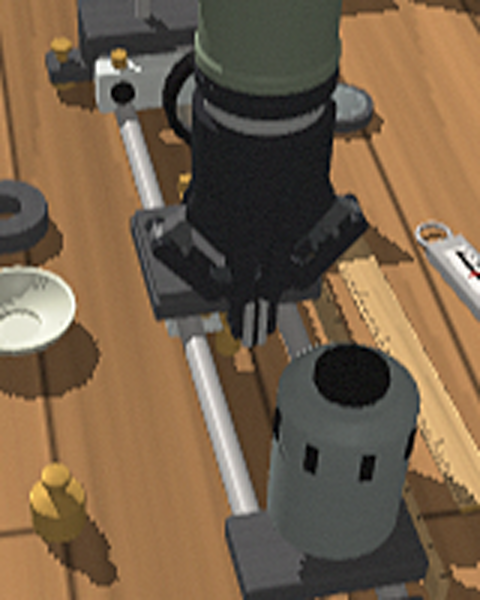

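The picture shows the shut fingers over the mid-line behind the rider, tips at c3 (258,340), with the knuckles spreading across the rods and clear of the lens. Next I lower them and push.

>>> arm_command --deltas '[{"travel": [3, 5, -17], "turn": 0, "fingers": 0}, {"travel": [0, 0, 0], "turn": 0, "fingers": 0}, {"travel": [0, 12, 0], "turn": 0, "fingers": 0}, {"travel": [0, 8, 0], "turn": 0, "fingers": 0}, {"travel": [0, 5, 0], "turn": 0, "fingers": 0}, {"travel": [0, 4, 0], "turn": 0, "fingers": 0}, {"travel": [0, 4, 0], "turn": 0, "fingers": 0}]'

```text
clock: 4.8
position: [587.2, -26.1, 258.8]
ee_rot: [1.193, 1.195, -1.183]
wrist_force: [0.8, -5.2, -2.7]
gripper_width: 0.004
```

>>> arm_command --deltas '[{"travel": [-1, 4, -2], "turn": 0, "fingers": 0}, {"travel": [-1, 4, -1], "turn": 0, "fingers": 0}, {"travel": [-1, 4, -1], "turn": 0, "fingers": 0}, {"travel": [0, 0, 0], "turn": 0, "fingers": 0}]'

```text
clock: 5.3
position: [586.5, -20.0, 259.0]
ee_rot: [1.184, 1.177, -1.185]
wrist_force: [0.1, 0.1, -0.5]
gripper_width: -0.001
```

```bash
python3 - <<'E'
from h import *
s=arm.get_state();print(s["position"],s["wrist_force"])
for n in ("side","top"):
    p=cams.read_camera(n)
    print([(np.round(d["at"]).tolist(),round(d["score"],2)) for d in finder.boxes_of("rider",p)])
    a=p["image"][:,:,::-1]
    if n=="top": cv2.imwrite("pics/c4.png",cv2.resize(a[185:275,135:435],None,fx=2.66,fy=2.66,interpolation=cv2.INTER_CUBIC))
E
```

```text
[586.49374089 -19.9662457  258.95141241] [ 0.12856973  0.10508103 -0.46501703]
[([507.0, -424.0, 36.0], 0.89), ([552.0, 3.0, 101.0], 0.82), ([797.0, -241.0, 37.0], 0.67), ([311.0, 198.0, 32.0], 0.61), ([328.0, -146.0, 37.0], 0.6)]
[([516.0, -399.0, 30.0], 0.97), ([791.0, -223.0, 37.0], 0.7), ([449.0, 174.0, 18.0], 0.68), ([710.0, -34.0, 7.0], 0.62), ([314.0, 217.0, 36.0], 0.61), ([317.0, -128.0, 34.0], 0.58), ([554.0, 32.0, 97.0], 0.57)]
```

View pics/c4.png

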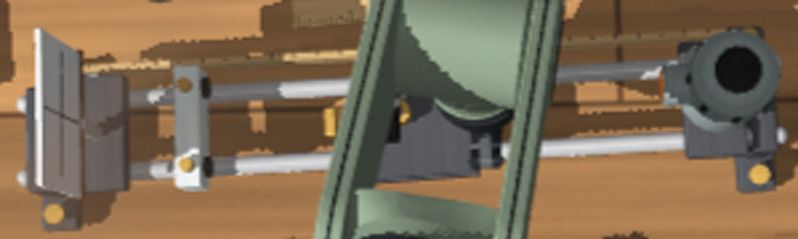

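```bash
python3 - <<'E'
from h import *
from scipy.spatial.transform import Rotation as Ro
print(Ro.from_rotvec(arm.get_state()["ee_rot"]).as_matrix().round(3))
a=cams.read_camera("side")["image"][:,:,::-1][170:270,300:400]
cv2.imwrite("pics/c5.png",cv2.resize(a,None,fx=6,fy=6,interpolation=cv2.INTER_CUBIC))
E
```

```text
[[ 0.029  0.999  0.023]
 [-0.029  0.024 -0.999]
 [-0.999  0.029  0.03 ]]
```

View pics/c5.png

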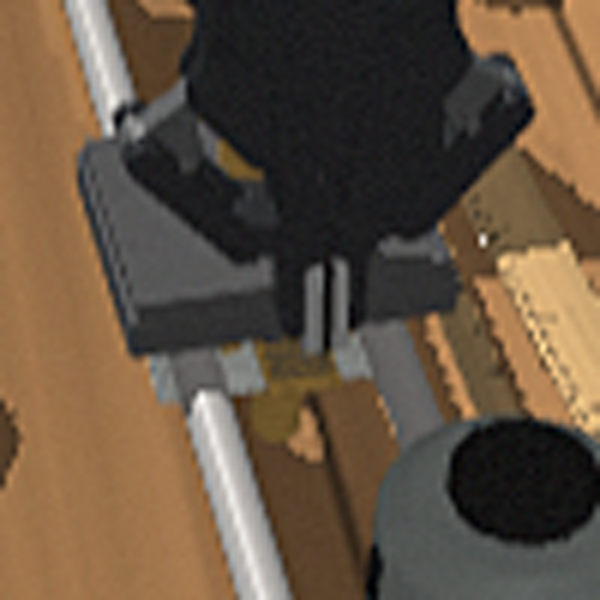

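The picture shows the fingertip at c5 (325,340) just behind the rider and a little right of the plate's middle (300,365). The tool has drifted about 0.03 rad in tilt, so I account for the tip offset of (+5,−5).

>>> arm_command --deltas '[{"travel": [-4, -5, 0], "turn": 0, "fingers": 0}, {"travel": [-3, 0, -3], "turn": 0, "fingers": 0}, {"travel": [0, 5, 0], "turn": 0, "fingers": 0}, {"travel": [0, 5, 0], "turn": 0, "fingers": 0}, {"travel": [0, 5, 0], "turn": 0, "fingers": 0}, {"travel": [0, 5, 0], "turn": 0, "fingers": 0}]'

```text
clock: 6.3
position: [578.3, -7.3, 254.9]
ee_rot: [1.173, 1.173, -1.19]
wrist_force: [-0.5, -6.3, 0.1]
gripper_width: -0.001
```

```bash
cat >> h.py <<'E'
def tip():
    from scipy.spatial.transform import Rotation as Ro
    s=arm.get_state();x=Ro.from_rotvec(s["ee_rot"]).as_matrix()[:,0];t=s["position"]+173*x
    print("t",s["clock"],"tcp",s["position"].round(1),"axis",x.round(3),"tip",t.round(1),"off-mid",round(t[0]-583.4+.0295*t[1],1),"bench y",round(t[1]-51,1),"F",s["wrist_force"].round(1))
E
python3 -c "from h import *;tip()"
```

```text
t 6.3 tcp [578.3  -7.3 254.9] axis [ 0.026 -0.039 -0.999] tip [582.9 -14.   82.1] off-mid -1.0 bench y -65.0 F [-0.5 -6.3  0.1]
```

>>> arm_command --deltas '[{"travel": [0, 5, 0], "turn": 0, "fingers": 0}, {"travel": [0, 5, 0], "turn": 0, "fingers": 0}, {"travel": [0, 4, 0], "turn": 0, "fingers": 0}, {"travel": [0, 0, 0], "turn": 0, "fingers": 0}]'

```text
clock: 6.8
position: [578.2, 3.7, 254.9]
ee_rot: [1.163, 1.167, -1.195]
wrist_force: [-0.7, -0.0, 0.4]
gripper_width: 0.001
```

```bash
python3 - <<'E'
from h import *
tip()
a=cams.read_camera("side")["image"][:,:,::-1][150:250,290:390]
cv2.imwrite("pics/c6.png",cv2.resize(a,None,fx=6,fy=6,interpolation=cv2.INTER_CUBIC))
E
```

```text
t 6.8 tcp [578.2   3.7 254.9] axis [ 0.025 -0.051 -0.998] tip [582.5  -5.2  82.2] off-mid -1.0 bench y -56.2 F [-0.7 -0.   0.4]
```

View pics/c6.png

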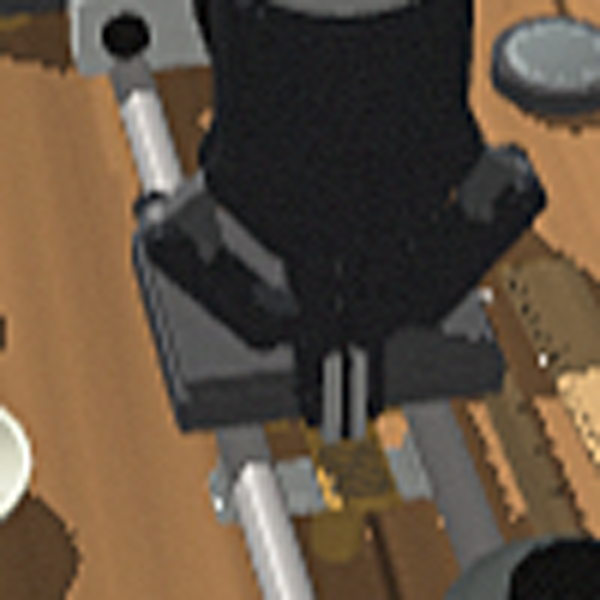

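>>> arm_command --deltas '[{"travel": [0, -5, 0], "turn": 0, "fingers": 0}, {"travel": [0, 0, -8], "turn": 0, "fingers": 0}, {"travel": [0, 0, -7], "turn": 0, "fingers": 0}, {"travel": [0, 0, -4], "turn": 0, "fingers": 0}, {"travel": [0, 0, 0], "turn": 0, "fingers": 0}]'

```text
clock: 7.48
position: [578.6, -0.6, 235.0]
ee_rot: [1.165, 1.167, -1.193]
wrist_force: [1.2, -1.5, 3.2]
gripper_width: -0.001
```

```bash
python3 - <<'E'
from h import *
tip()
p=cams.read_camera("side");print(unproj(p,(290+187/6-.4,150+382/6-.4),97))
E
```

```text
t 7.475 tcp [578.6  -0.6 235. ] axis [ 0.026 -0.049 -0.998] tip [583.1  -9.1  62.3] off-mid -0.5 bench y -60.1 F [ 1.2 -1.5  3.2]
[532.49584193   6.56727611  97.        ]
```

>>> arm_command --deltas '[{"travel": [0, 0, -3], "turn": 0, "fingers": 0}, {"travel": [0, 0, -1], "turn": 0, "fingers": 0}, {"travel": [0, 6, -1], "turn": 0, "fingers": 0}, {"travel": [0, 6, -1], "turn": 0, "fingers": 0}]'

```text
clock: 8.02
position: [579.6, 7.8, 234.5]
ee_rot: [1.155, 1.159, -1.196]
wrist_force: [-3.2, -13.4, 5.0]
gripper_width: 0.001
```

```bash
python3 -c "from h import *;tip()"
```

```text
t 8.025 tcp [579.6   7.8 234.5] axis [ 0.027 -0.06  -0.998] tip [584.3  -2.6  61.9] off-mid 0.8 bench y -53.6 F [ -3.2 -13.4   5. ]
```

>>> arm_command --deltas '[{"travel": [-1, 7, -1], "turn": 0, "fingers": 0}, {"travel": [-1, 7, -1], "turn": 0, "fingers": 0}, {"travel": [0, 7, -1], "turn": 0, "fingers": 0}]'

```text
clock: 8.4
position: [578.8, 21.0, 234.5]
ee_rot: [1.14, 1.143, -1.202]
wrist_force: [-5.0, -14.9, 6.1]
gripper_width: -0.0
```

```bash
python3 -c "from h import *;tip()"
```

```text
t 8.4 tcp [578.8  21.  234.5] axis [ 0.03  -0.081 -0.996] tip [584.    7.1  62.1] off-mid 0.8 bench y -43.9 F [ -5.  -14.9   6.1]
```

>>> arm_command --deltas '[{"travel": [-1, 12, -1], "turn": 0, "fingers": 0}, {"travel": [0, 12, -1], "turn": 0, "fingers": 0}]'

```text
clock: 8.65
position: [578.4, 38.9, 234.4]
ee_rot: [1.128, 1.133, -1.21]
wrist_force: [-5.0, -16.8, 6.7]
gripper_width: -0.0
```

```bash
python3 - <<'E'
from h import *
tip()
a=cams.read_camera("side")["image"][:,:,::-1][140:240,290:390]
cv2.imwrite("pics/c7.png",cv2.resize(a,None,fx=6,fy=6,interpolation=cv2.INTER_CUBIC))
E
```

```text
t 8.65 tcp [578.4  38.9 234.4] axis [ 0.029 -0.096 -0.995] tip [583.5  22.3  62.3] off-mid 0.7 bench y -28.7 F [ -5.  -16.8   6.7]
```

View pics/c7.png

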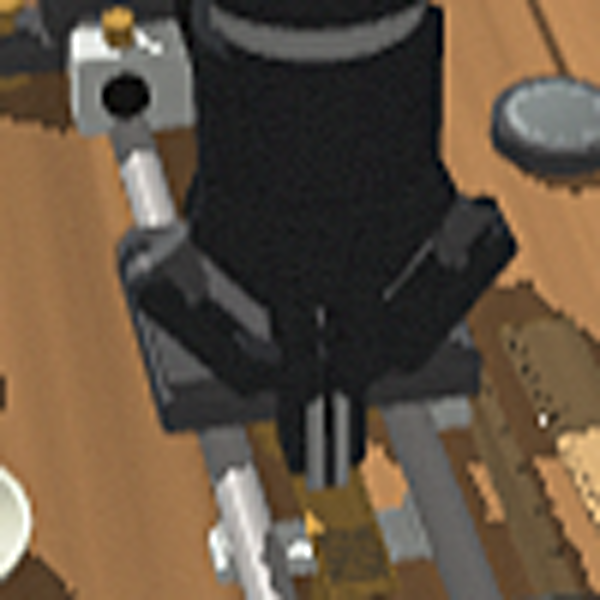

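The picture shows the rider past the tooth, rear left corner about c7 (170,390), with the finger on the depressed plate behind it. By finger position the rider is at bench y ≈ 30. Next I back off and raise the tip to about z 87.

>>> arm_command --deltas '[{"travel": [0, -8, 0], "turn": 0, "fingers": 0}, {"travel": [0, -3, 4], "turn": 0, "fingers": 0}, {"travel": [0, 0, 12], "turn": 0, "fingers": 0}, {"travel": [0, 0, 10], "turn": 0, "fingers": 0}, {"travel": [0, 0, 0], "turn": 0, "fingers": 0}]'

```text
clock: 9.32
position: [578.2, 29.1, 262.2]
ee_rot: [1.13, 1.134, -1.208]
wrist_force: [0.2, -0.4, -0.2]
gripper_width: 0.002
```

```bash
python3 - <<'E'
from h import *
tip()
p=cams.read_camera("side");print(unproj(p,(290+170/6-.4,140+390/6-.4),97))
E
```

```text
t 9.325 tcp [578.2  29.1 262.2] axis [ 0.03  -0.093 -0.995] tip [583.4  13.   90. ] off-mid 0.4 bench y -38.0 F [ 0.2 -0.4 -0.2]
[530.86884384  32.41650314  97.        ]
```

>>> arm_command --deltas '[{"travel": [0, 8, -2], "turn": 0, "fingers": 0}, {"travel": [0, 15, 0], "turn": 0, "fingers": 0}, {"travel": [-1, 15, 0], "turn": 0, "fingers": 0}, {"travel": [-1, 15, 0], "turn": 0, "fingers": 0}, {"travel": [-1, 10, 0], "turn": 0, "fingers": 0}]'

```text
clock: 10.0
position: [574.9, 89.0, 259.0]
ee_rot: [1.112, 1.124, -1.218]
wrist_force: [-0.2, -8.2, 1.4]
gripper_width: 0.002
```

```bash
python3 -c "from h import *;tip()"
```

```text
t 10.0 tcp [574.9  89.  259. ] axis [ 0.026 -0.113 -0.993] tip [579.5  69.4  87.1] off-mid -1.9 bench y 18.4 F [-0.2 -8.2  1.4]
```

>>> arm_command --deltas '[{"travel": [0, 13, 0], "turn": 0, "fingers": 0}, {"travel": [0, 13, 0], "turn": 0, "fingers": 0}, {"travel": [0, 8, 0], "turn": 0, "fingers": 0}]'

```text
clock: 10.38
position: [575.0, 120.4, 258.8]
ee_rot: [1.096, 1.115, -1.225]
wrist_force: [-0.7, -8.2, 2.6]
gripper_width: -0.001
```

```bash
python3 - <<'E'
from h import *
tip()
a=cams.read_camera("side")["image"][:,:,::-1][100:220,270:390]
cv2.imwrite("pics/c8.png",cv2.resize(a,None,fx=5,fy=5,interpolation=cv2.INTER_CUBIC))
E
```

```text
t 10.375 tcp [575.  120.4 258.8] axis [ 0.024 -0.129 -0.991] tip [579.1  98.   87.3] off-mid -1.4 bench y 47.0 F [-0.7 -8.2  2.6]
```

View pics/c8.png

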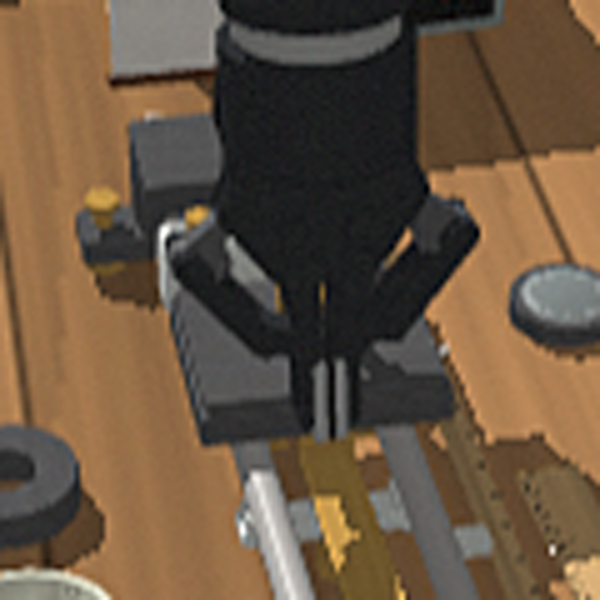

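The rider sits flat near the stop, rear left corner c8 (208,410), and the tooth is still under it. About 12 mm remain.

>>> arm_command --deltas '[{"travel": [0, 7, 0], "turn": 0, "fingers": 0}, {"travel": [0, 4, 0], "turn": 0, "fingers": 0}]'

```text
clock: 10.68
position: [574.9, 130.0, 258.6]
ee_rot: [1.086, 1.109, -1.229]
wrist_force: [-0.1, -8.7, 2.1]
gripper_width: 0.002
```

```bash
python3 -c "from h import *;tip()"
```

```text
t 10.675 tcp [574.9 130.  258.6] axis [ 0.023 -0.14  -0.99 ] tip [578.9 105.8  87.4] off-mid -1.4 bench y 54.8 F [-0.1 -8.7  2.1]
```

>>> arm_command --deltas '[{"travel": [0, 5, 0], "turn": 0, "fingers": 0}, {"travel": [0, 3, 0], "turn": 0, "fingers": 0}]'

```text
clock: 10.92
position: [575.0, 135.6, 258.5]
ee_rot: [1.076, 1.103, -1.234]
wrist_force: [0.7, -8.6, 2.3]
gripper_width: 0.002
```

```bash
python3 -c "from h import *;tip()"
```

```text
t 10.925 tcp [575.  135.6 258.5] axis [ 0.021 -0.151 -0.988] tip [578.6 109.4  87.5] off-mid -1.5 bench y 58.4 F [ 0.7 -8.6  2.3]
```

>>> arm_command --deltas '[{"travel": [0, 4, 0], "turn": 0, "fingers": 0}, {"travel": [0, 4, 0], "turn": 0, "fingers": 0}]'

```text
clock: 11.18
position: [575.2, 140.3, 258.3]
ee_rot: [1.063, 1.095, -1.24]
wrist_force: [0.8, -12.8, 2.5]
gripper_width: 0.001
```

```bash
python3 -c "from h import *;tip()"
```

```text
t 11.175 tcp [575.2 140.3 258.3] axis [ 0.019 -0.165 -0.986] tip [578.5 111.7  87.7] off-mid -1.6 bench y 60.7 F [  0.8 -12.8   2.5]
```

Force has risen to 12.8 N, so the rider is on the buffers. I back away.

>>> arm_command --deltas '[{"travel": [0, -8, 0], "turn": 0, "fingers": 0}, {"travel": [0, -25, 0], "turn": 0, "fingers": 0}, {"travel": [0, -25, 10], "turn": 0, "fingers": 0}, {"travel": [0, -10, 40], "turn": 0, "fingers": 0}, {"travel": [0, 0, 50], "turn": 0, "fingers": 0}, {"travel": [0, 0, 50], "turn": 0, "fingers": 0}, {"travel": [0, -20, 50], "turn": 0, "fingers": 0}, {"travel": [-20, -50, 20], "turn": 0, "fingers": 0}, {"travel": [-25, -50, 0], "turn": 0, "fingers": 0}, {"travel": [-25, -50, 0], "turn": 0, "fingers": 0}, {"travel": [-25, -50, 0], "turn": 0, "fingers": 0}, {"travel": [-25, -50, 0], "turn": 0, "fingers": 0}, {"travel": [-25, -50, 0], "turn": 0, "fingers": 0}, {"travel": [0, 0, 0], "turn": 0, "fingers": 0}]'

```text
clock: 12.92
position: [421.1, -250.1, 478.1]
ee_rot: [1.058, 1.109, -1.233]
wrist_force: [0.2, 0.1, 0.1]
gripper_width: -0.002
```

```bash
python3 - <<'E'
from h import *
tip()
p=cams.read_camera("top")["image"][:,:,::-1][185:275,135:435]; s=cams.read_camera("side")["image"][:,:,::-1][100:200,280:380]
A=cv2.resize(p,None,fx=2.66,fy=2.66,interpolation=cv2.INTER_CUBIC);B=cv2.resize(s,None,fx=3.5,fy=3.5,interpolation=cv2.INTER_CUBIC)
im=np.zeros((A.shape[0]+350,A.shape[1],3),np.uint8);im[:A.shape[0]]=A;im[A.shape[0]:,:350]=B
cv2.imwrite("pics/c9.png",im)
E
```

```text
t 12.925 tcp [ 421.1 -250.1  478.1] axis [ 0.015 -0.158 -0.987] tip [ 423.6 -277.4  307.3] off-mid -168.0 bench y -328.4 F [0.2 0.1 0.1]
```

View pics/c9.png

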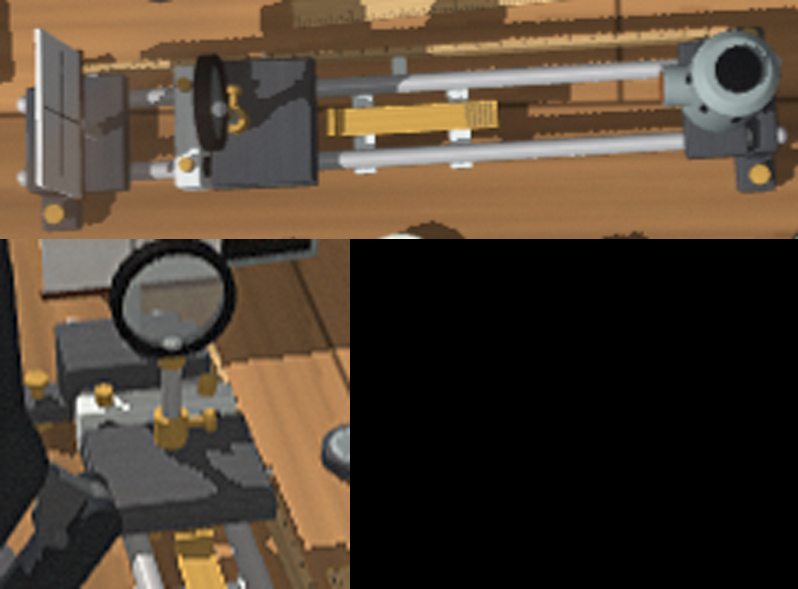

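```bash
python3 - <<'E'
from h import *
p=cams.read_camera("top")
for a in [(317,58,97),(316,185,97),(328,122,82),(343,122,82),(497,115,72)]: print(a,unproj(p,top(a[0],a[1]),a[2]).round(1))
s=cams.read_camera("side")
for n in ["ring_weight","dish","brass_weight","ruler","spring_balance","lens_cell"]: print(n,[(np.round(d["at"]).tolist(),round(d["score"],2)) for d in finder.boxes_of(n,p)][:2])
E
```

```text
(317, 58, 97) [633.1 119.2  97. ]
(316, 185, 97) [524.5 120.1  97. ]
(328, 122, 82) [580.1 111.9  82. ]
(343, 122, 82) [579.9  99.   82. ]
(497, 115, 72) [584.9 -32.8  72. ]
ring_weight [([448.0, 170.0, 19.0], 0.68)]
dish [([447.0, 56.0, 18.0], 0.57)]
brass_weight [([455.0, -110.0, 27.0], 0.71)]
ruler [([707.0, 4.0, 10.0], 0.84)]
spring_balance [([787.0, 25.0, 12.0], 0.6), ([580.0, 36.0, 74.0], 0.18)]
lens_cell [([732.0, 280.0, 12.0], 0.81), ([788.0, 23.0, 9.0], 0.72)]
```

The rear edge is about 5–8 mm beyond the tooth, so rider y ≈ 113.5–117 mm. The tooth stands up and visible behind it, and the other things are unmoved. I hand in.

```bash
python3 -c "from h import *;print(order.hand_in())"
```

```text
the job is handed in; nothing more can be done
None
```

I pushed the rider along the rods to just short of the catch, then pressed the thumb plate down with the shut fingertips. Still holding it, I pushed the rider over the tooth. I then raised the fingers to about 87 mm and pushed the rider on until the force rose to about 13 N at the buffers. After taking the hand clear, I handed the job in at about 13 s.

**What the last checks showed:**
- **Rider position:** it looks flat on the rods, with its rear edge about 5–8 mm past the tooth. That puts its middle at about 113.5–117 mm along the bench (110–121 needed).
- **Catch:** the tooth looks sprung up behind the rider in both views. I did not measure its depression.
- **Other things:** the ones I re-measured from above are within about 4 mm of where they started, which is the detector's accuracy.
- **Robot:** the wrist force was about 0 with the arm away from everything.

**What disagreed:**
- **Tool tilt:** the tool drifted to about 0.16 rad while pushing. I allowed for it in the fingertip position. I saw no sign of lens contact, but I could not measure it directly.
- **Rider yaw:** the rear edge measured about 0.04 rad off the bench line (limit 0.08), which is probably mostly pixel error.

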